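# Close the bench sterilizer and throw its locking toggle

### The job

Shut the lid of the small bench sterilizer fully, then lock it with the locking toggle on its sloping front panel: draw the bat outward, feeling for the height at which the slot in its gate lets it through, swing it over to the other side, towards the lid, and let it drop back fully home there. The sterilizer only stands on rubber feet, so do not drag, shove or tip it out of its place, and leave the bottle, the jar and the beaker beside it where they stand.

Things in the scene. Friction and masses are not known exactly. Their poses are not given: they have to be found in the camera images.
- sterilizer: White bench sterilizer, 245 deep (x) x 200 wide (y) x 118 mm high, about 3 kg, loose on rubber feet. Origin: middle of its underside, z up, its -x is the front. Rear 165 mm: chamber with a lid hinged at the rear; front 80 mm: console, panel sloping down to the front 25 deg from level. A push or pull of about 15 N or more may shift or tip it
- lid (a joint): Lid hinge, rad: 0 = fully shut (firm stop), 1.2 = wide open. The hinge line runs along the sterilizer's y. Stiff hinge (0.32 N m of friction): the lid stays where it is left and has to be pushed all the way down, 2 to 4 N pressing 100 mm from the hinge line
- lid_hinge (a point): Middle of the lid's hinge line, 118 mm behind the sterilizer's origin, 103 mm up. The lid is a 12 mm thick white slab, 204 mm wide, reaching 164 mm forward of the hinge line, plus a 9 mm black lip; shut, its top is 12 mm (14 mm on its raised middle) above the hinge line
- lid_front (a point): Middle of the lid's upper face near its front edge, 160 mm from the hinge line; moves with the lid
- toggle_swing (a joint): Swing of the toggle bat about an axis along the sterilizer's y, rad. 0 = unlocked, bat leaning to the front, 0.836 from vertical; 0.80 = locked, bat swung back to the lid's side, near vertical; end stops at both. Light friction, stays where left. In between a steel gate stops its cross pin (slack before the gate 0.03 to 0.17); only a slot in the gate lets it by
- toggle_pull (a joint): How far the bat is pulled out along its length, m: 0 = home, firm stop at 0.018. A spring draws it home, 2 N at 0 to 5 N at the stop. The gate's slot passes it only within about 1.5 mm of one pull-out that differs each time, between 0.006 and 0.0145: lean lightly towards the lid, feel if it gives. Let go at either end of the swing it drops home; in the slot it stays
- bat_head (a point): Centre of the bat's head: steel block, rounded edges, 18 mm wide along the sterilizer's y (flat faces to pinch), 22 mm across in the swing direction, 30 mm long along the bat. 70 mm from the pivot when home; the stem below is round, 9 to 13 mm thick. Moves with the bat; its z runs outward along the bat
- toggle_pivot (a point): Point of the bat's swing axis, 2 mm over the panel in the middle of the console, 85 mm before the sterilizer's origin and 83 mm up. Gate and guard cheeks (34 mm wide along y, 30 mm fore and aft) stand round it, up to 49 mm out from it square to the panel
- reagent_bottle: Bystander: small capped bottle, 43 mm across, 86 mm tall, standing left of the sterilizer. Origin at the middle of its underside
- sample_jar: Bystander: squat capped glass jar, 48 mm across, 62 mm tall, standing right of the sterilizer. Origin at the middle of its underside
- beaker: Bystander: glass beaker, 79 mm across with its spout, 85 mm tall, standing left of the sterilizer, farther back. Origin at the middle of its underside

How it is judged:
On the way, in this order (a step that is already met when the one before it is completed fails the run):
1. the lid is fully shut (value of joint lid below 0.03 rad and value of joint toggle_swing below 0.2 rad), for 0.2 s.
2. the bat is pulled out to its gate's slot (value of joint toggle_pull above 0.003 m), for 0.05 s.
At the end, for the whole second after the job is handed in: The lid is shut (within 0.03 rad), the bat is thrown to the lid's side (swing over 0.70 rad) and fully home there (pulled out less than 2.5 mm), the sterilizer stands level and at rest within 30 mm of where it stood (value of joint lid below 0.03 rad and value of joint toggle_swing above 0.7 rad and value of joint toggle_pull below 0.0025 m and distance of sterilizer from where it was at the start of the episode below 0.03 m and linear speed of sterilizer below 0.02 m/s and angle between sterilizer's own z axis and vertical below 0.05 rad); the robot touches nothing.
It fails at once if the sterilizer is dragged or lifted more than 30 mm (distance of sterilizer from where it was at the start of the episode above 0.03 m).
It fails at once if the sterilizer is tipped up (angle between sterilizer's own z axis and vertical above 0.12 rad).
It fails at once if the bottle is moved (distance of reagent_bottle from where it was at the start of the episode above 0.03 m or angle between reagent_bottle's own z axis and vertical above 0.4 rad).
It fails at once if the jar is moved (distance of sample_jar from where it was at the start of the episode above 0.03 m or angle between sample_jar's own z axis and vertical above 0.4 rad).
It fails at once if the beaker is moved (distance of beaker from where it was at the start of the episode above 0.03 m or angle between beaker's own z axis and vertical above 0.4 rad).
It also fails if it takes over 61 s, if anything falls off the work surface, if the arm or the gripper's body presses on something with over 40 N, if the wrist force passes 120 N, or if a joint passes its speed limit or range.

### The arm

A 7-joint arm with a two-finger parallel gripper is mounted at the origin on a cart in front of the work surface, level with it; the furniture and walls round the work are solid. World frame = base frame: x ahead of the robot, y to its left, z up, the work surface at z = 0. Lengths are in m, angles in rad, forces in N, time in s.
With the tool pointing down it reaches from about 0.4 to 0.9 m from the base axis. Payload 5.6 kg.
Tool frame: the origin (TCP) lies midway between the tips of the shut fingers; the grasp point (between the pads) lies 19 mm behind it; y points along the fingers, z is the direction in which the jaws open and shut, and the axes are right-handed (so a half turn about y gives the same grasp; the last joint's range is limited). The gripper opens to 92 mm and grips with 3 to 60 N. Pads are 20 mm wide; open, the fingers measure 128 mm over their backs; the gripper's body (75 mm by 189 mm) begins 69 mm behind the grasp point.
Start: joints at [1.175, 0.468, -0.012, 1.603, 0.006, 1.071, -0.056], TCP at [0.225, -0.61, 0.215] pointing down, gripper open.
Joint ranges: [-2.53, 2.53], [-0.31, 2.02], [-1.57, 1.55], [0.28, 2.44], [-1.29, 4.43], [0.15, 1.84], [-2.92, 2.92]. Speed limits (rad/s): [2.57, 2.57, 3.14, 3.14, 3.14, 3.14, 3.14].

### API

Orientations are given as a 3x3 rotation matrix whose columns are the frame's x, y, z axes.
In Python, from station import env, effector, solver, viewer, workorder, search_frame, tip_of gives the robot as it stands. Calls block until the motion is done:
- env.reach(position, orientation): joint-space move of the TCP to a pose.
- env.movel(position, frame=None, rate=0.15): straight line of the TCP; frame=None keeps the orientation; rate is the mean speed in m/s.
- env.goto_joints(angles): joint-space move.
- effector.release() and effector.grasp(squeeze=None): open the fingers fully, or close them until they stop; squeeze is the grip in N (None keeps the last).
- env.pause(seconds).
- solver.inverse_kinematics(position, orientation): joint angles nearest the present ones, or None.
- env.sense(): the state.
- viewer.read_camera(name): name is "scene" or "top"; returns (picture, depth): 420x560x3 uint8, red, green, blue; 420x560 float32, m along the optical axis (not along the pixel's ray), 0 where there is no reading.
- viewer.camera_info(name): a dict with "intrinsics" (3x3 intrinsics, pixels), "eye" and "rotation" of the camera in the world. Camera axes: x right, y up, looking along -z (the intrinsics and any distortion apply to the point x, -y, -z); pixel columns grow to the right and rows downward; lengths in m; the calibration is good to about 2 mm. A picture is of the moment at which its call begins. camera_info takes no time and is no camera call.
A pose or a line that the arm cannot do raises env.PlanningError and nothing moves.
- workorder.finish_job(): hands the job in, once; it reports no verdict.
Trained networks look in the newest picture that a camera, given by its name, has taken for a name from the list of things; names that differ only in an ending like _2 or _b are one class to them, and where a whole thing is asked for, a point or a joint stands for the part that bears it (a point fixed in the world has none). Each returns a list of dicts, best first, with "score" (0 to 1); they miss things now and then, are a little off and sometimes report something else, mostly with a low value. They report only what shows in the picture. A call takes as long as a camera call.
- search_frame(camera, name): "at" ([x, y, z] in m, in world coordinates, good to about 4 mm: the middle of the surface that is visible of it).
- tip_of(camera, name): "at" ([x, y, z] in m, in world coordinates, good to about 4 mm: a listed point, or the origin of a listed thing).
The state is a dict: "t": time; "joint_positions": joint angles; "joint_velocities": joint speeds; "tau": joint torques, N m; "ee_pos": TCP position; "tcp_rot": TCP orientation; "wrist_force": force on the tool from outside, world axes, zero at the start; "moment": the same for the moment, N m; "gripper_width": finger opening in m.
Only numpy, scipy, OpenCV 4.12 (cv2) and the standard library are available. Lean on these libraries where they do the work, as an engineer would, in place of code of your own. Each camera call takes 0.05 s, during which the arm holds its last target.

## Working session

There is one attempt and no reset: what is moved stays moved. The work goes in short steps, each a Python script; the robot and the scene stay as the last script left them, time stands still between calls to the robot, and variables do not carry over. Pictures are saved under pics/ and viewed, and the job is handed in when it is done.

```bash
ls; mkdir -p pics; python3 - <<'E'
from station import *
import cv2,numpy as np
s=env.sense(); print(s)
for c in("scene","top"):
    p,d=viewer.read_camera(c); cv2.imwrite(f"pics/{c}0.png",p[:,:,::-1]); i=viewer.camera_info(c); print(c,i)
    for n in["sterilizer","lid_hinge","lid_front","bat_head","toggle_pivot","reagent_bottle","sample_jar","beaker"]:
        try:
            print(n,[(np.round(r["at"],4).tolist(),round(r["score"],2)) for r in tip_of(c,n)[:2]])
        except Exception as e: print(n,e)
print(env.sense()["t"])
E
```

```text
pics
{'t': 0.0, 'joint_positions': array([ 1.17505092,  0.46838051, -0.01158769,  1.60362593,  0.00602176,
        1.0713886 , -0.05630671]), 'joint_velocities': array([ 2.96358293e-05, -6.20341728e-04,  6.75531118e-04, -4.34548077e-04,
       -1.30040009e-03,  4.11818109e-04, -1.81672449e-04]), 'tau': array([ 1.92886582e-04, -5.20569742e+01, -1.25913692e-02, -2.43745100e+01,
       -5.66552498e-02,  1.72506255e-02,  1.57067957e-04]), 'ee_pos': array([ 0.22427638, -0.60945968,  0.21363723]), 'tcp_rot': array([[-9.38453197e-01, -7.49001617e-04,  3.45405612e-01],
       [-3.45406392e-01,  1.60211460e-03, -9.38451841e-01],
       [ 1.49522573e-04, -9.99998436e-01, -1.76221951e-03]]), 'wrist_force': array([ 0.52712313,  0.26510766, -0.50772323]), 'moment': array([-0.01940676, -0.03127287, -0.00730945]), 'gripper_width': 0.0919551993350893}
scene {'intrinsics': array([[512.43366093,   0.        , 280.98893567],
       [  0.        , 512.43366093, 197.92967875],
       [  0.        ,   0.        ,   1.        ]]), 'eye': array([0.05058595, 0.5718699 , 1.01980799]), 'rotation': array([[-0.6
[... 554 characters left out ...]
ray([[379.74815587,   0.        , 283.01363285],
       [  0.        , 379.74815587, 206.86302456],
       [  0.        ,   0.        ,   1.        ]]), 'eye': array([0.55363967, 0.03282962, 0.95012657]), 'rotation': array([[ 0.0138024 ,  0.99869673, -0.04913593],
       [-0.99985915,  0.01425438,  0.00885992],
       [ 0.00954878,  0.04900672,  0.9987528 ]])}
sterilizer [([0.6007, 0.0919, -0.0018], 0.75)]
lid_hinge [([0.7173, 0.0778, 0.1002], 0.84)]
lid_front [([0.5348, -0.1045, -0.001], 0.36)]
bat_head [([0.4609, 0.1077, 0.1269], 0.62)]
toggle_pivot [([0.5178, 0.1, 0.0844], 0.65)]
reagent_bottle [([0.5378, 0.2739, -0.004], 0.82)]
sample_jar [([0.5358, -0.1038, 0.0023], 0.63)]
beaker []
0.9
```

View pics/scene0.png

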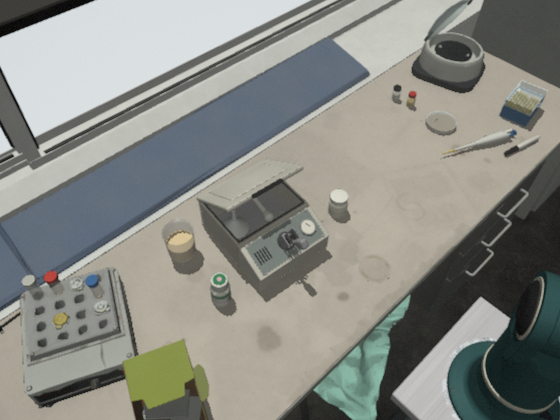

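View pics/top0.png

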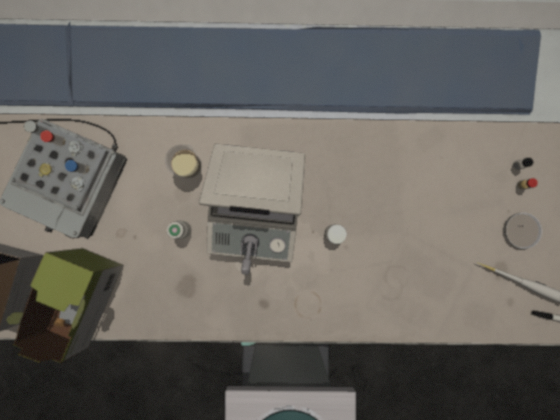

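Both views show the sterilizer left of centre. In scene it is around (265,225), and in top around (255,205). The lid is about half open, and the bat leans to the front (top image about (247,262)). The bottle is at (177,230) and the jar at (336,234) in top. Next I refine the pose from depth.

```bash
cat > h.py <<'E'
from station import *
import numpy as np, cv2
def cloud(c,d):
    i=viewer.camera_info(c);K=i["intrinsics"];v,u=np.mgrid[:d.shape[0],:d.shape[1]]
    P=np.stack([(u-K[0,2])/K[0,0]*d,-(v-K[1,2])/K[1,1]*d,-d],-1)
    return P@i["rotation"].T+i["eye"]
def tool(yaw,lean):
    # tool y (approach) = (sin lean,0,-cos lean) in sterilizer frame ; z=+-ster y
    Rz=np.array([[np.cos(yaw),-np.sin(yaw),0],[np.sin(yaw),np.cos(yaw),0],[0,0,1]])
    y=Rz@[np.sin(lean),0,-np.cos(lean)]; z=Rz@[0,-1.,0]
    return np.stack([np.cross(y,z),y,z],1)
E
python3 - <<'E'
from h import *
C={}
for c in("scene","top"):
    p,d=viewer.read_camera(c); P=cloud(c,d); np.savez(f"{c}.npz",p=p,P=P,d=d)
P=np.load("top.npz")["P"]; d=np.load("top.npz")["d"]
def plane(Q):
    for _ in range(5):
        m=Q.mean(0);n=np.linalg.svd(Q-m)[2][2];n*=np.sign(n[2]);r=(Q-m)@n
        Q=Q[abs(r)<max(0.002,2*r.std())] if r.std()>.0008 else Q
    return m,n,r.std(),len(Q)
print("lid",plane(P[155:205,212:298][d[155:205,212:298]>0]))
for b in [(232,252,214,236),(232,252,265,288)]:
    Q=P[b[0]:b[1],b[2]:b[3]].reshape(-1,3);print("panel",plane(Q[Q[:,2]>.03]))
for c in("scene","top"):
    Q=np.load(c+".npz")["P"].reshape(-1,3)
    # bat head candidates
    q=Q[(abs(Q[:,0]-.462)<.035)&(abs(Q[:,1]-.107)<.05)&(Q[:,2]>.10)&(Q[:,2]<.2)]
    print(c,"bat",len(q),q.min(0),q.max(0),q.mean(0))
    p=np.load(c+".npz")["p"]
    b=(200,300,225,345) if c=="scene" else (140,290,190,320)
    cv2.imwrite(f"pics/{c}z.png",cv2.resize(p[b[0]:b[1],b[2]:b[3],::-1],None,fx=5,fy=5,interpolation=cv2.INTER_CUBIC) if c=="scene" else cv2.resize(p[b[0]:b[1],b[2]:b[3],::-1],None,fx=4,fy=4,interpolation=cv2.INTER_CUBIC))
for c in("scene","top"):
  for k in range(2):
    viewer.read_camera(c)
    for n in["sterilizer","lid_hinge","bat_head","toggle_pivot"]:
        print(c,n,[(np.round(r["at"],4).tolist(),round(r["score"],2)) for r in tip_of(c,n)[:1]])
print(env.sense()["t"])
E
```

```text
lid (array([0.64908319, 0.08520838, 0.16638666]), array([ 0.54043543, -0.04978332,  0.8399114 ]), np.float64(0.0010747571809310516), 3762)
panel (array([0.51547797, 0.15770477, 0.08001517]), array([-0.43386162,  0.02770017,  0.90055361]), np.float64(0.0010274977112603029), 385)
panel (array([0.51770227, 0.04008654, 0.09551129]), array([-0.99803844, -0.03293266,  0.05324204]), np.float64(0.012929570065872606), 460)
scene bat 184 [0.44944432 0.08576723 0.10264172] [0.49689182 0.12023748 0.14892051] [0.47204578 0.10679447 0.13224695]
top bat 195 [0.44985474 0.08319329 0.10688231] [0.49687841 0.11604459 0.1497385 ] [0.47548956 0.10117396 0.13251344]
scene sterilizer [([0.6025, 0.0943, 0.0016], 0.88)]
scene lid_hinge [([0.7154, 0.0787, 0.1043], 0.68)]
scene bat_head [([0.4626, 0.1004, 0.1282], 0.66)]
scene toggle_pivot [([0.5166, 0.1001, 0.0776], 0.95)]
scene sterilizer [([0.6011, 0.0878, -0.0023], 0.88)]
scene lid_hinge [([0.7158, 0.0794, 0.1106], 0.96)]
scene bat_head [([0.463, 0.1038, 0.126], 0.56)]
scene toggle_pivot [([0.5165, 0.1038, 0.0812], 0.97)]
top sterilizer [([0.5975, 0.0927, -0.0042], 0.64)]
top lid_hinge [([0.7192, 0.0775, 0.1044], 0.86)]
top bat_head [([0.4586, 0.1084, 0.1291], 0.47)]
top toggle_pivot [([0.5188, 0.1021, 0.0839], 0.91)]
top sterilizer [([0.6014, 0.088, -0.0008], 0.63)]
top lid_hinge [([0.7169, 0.0795, 0.1014], 0.92)]
top bat_head [([0.4594, 0.106, 0.1272], 0.68)]
top toggle_pivot [([0.5165, 0.1031, 0.0859], 0.68)]
2.0
```

```bash
cat >> h.py <<'E'
YAW=-0.107
O=np.array([.6005,.0912,0.])
RZ=np.array([[np.cos(YAW),-np.sin(YAW),0],[np.sin(YAW),np.cos(YAW),0],[0,0,1]])
def W(p): return O+RZ@np.asarray(p,float)
def lidpt(th,r,h):
    return W([.118-r*np.cos(th)+h*np.sin(th),0,.103+r*np.sin(th)+h*np.cos(th)])
def F():
    s=env.sense(); return s["wrist_force"]@RZ, s["ee_pos"], s["t"]   # force in sterilizer axes
E
python3 - <<'E'
from h import *
effector.grasp(10)
R=tool(YAW,0)
q=solver.inverse_kinematics(lidpt(.574,.14,.04),R); print("ik",q)
for lean in(.836,.6,.4,.2,.036):
    print(lean,solver.inverse_kinematics(W([-.085-.056*np.sin(lean),0,.083+.056*np.cos(lean)]),tool(YAW,lean)))
s=env.sense(); env.movel(s["ee_pos"]+[0,0,.16]); 
p=lidpt(.574,.14,.04); p[2]=.36
env.reach(p,R)
env.movel(lidpt(.574,.14,.04)); env.pause(.2)
print(F(), lidpt(.574,.14,.04))
E
```

```text
ik [ 0.18575639  0.49617079 -0.52197028  1.63279932  0.27165511  1.08561724
 -2.08951233]
0.836 None
0.6 None
0.4 [ 0.02107912  0.23171591 -0.45351638  2.281777    0.8074713   0.41021755
 -2.7927181 ]
0.2 [ 0.23049327  0.33237418 -0.62894715  2.10964896  0.48891298  0.63336163
 -2.41123376]
0.036 [ 0.23168683  0.41410896 -0.60385419  1.97213636  0.33972364  0.81811274
 -2.23850557]
(array([-0.07950536,  0.51766119, -0.30842796]), array([0.62294841, 0.08893224, 0.21345225]), 8.725) [0.6225301  0.08883374 0.21260877]
```

```bash
python3 - <<'E'
from h import *
f0=F()[0]
def go(p,rate=.1):
    env.movel(p,rate=rate); f,e,t=F(); print(np.round(f-f0,2),np.round(e,4),round(t,2)); return f-f0
for th in (.574,.44,.3,.16,.06):
    go(lidpt(th,.14,.012+.010*np.sin(th)*0),.15)
h=.014
th=.06
while th>-.12:
    th-=.02; f=go(lidpt(0,.14,h)+[0,0,.14*th],.05)
    if f[2]>7: break
env.pause(.2); print(F())
E
```

```text
[ 0.16 -0.23  0.62] [0.6072 0.0903 0.1892] 9.06
[ 0.59 -0.5   0.74] [0.597  0.0915 0.1737] 9.33
[ 0.69 -0.52  0.68] [0.5884 0.0924 0.1559] 9.62
[ 1.03 -0.19  0.78] [0.5822 0.0931 0.1372] 9.9
[ 0.14 -1.02  0.55] [0.5796 0.0934 0.1236] 10.15
[0.88 0.18 1.  ] [0.5789 0.0936 0.1231] 10.4
[ 0.1  -0.09  0.27] [0.5787 0.0935 0.1198] 10.65
[ 0.53 -0.55 -0.28] [0.5785 0.0935 0.1167] 10.9
[-1.8  -1.87  7.64] [0.5789 0.0936 0.1151] 11.15
(array([-1.53392098, -1.42138723,  7.26846732]), array([0.57895326, 0.09363167, 0.11511208]), 11.35)
```

```bash
python3 - <<'E'
from h import *
p=env.sense()["ee_pos"]; env.movel(p-[0,0,.004],rate=.05); env.pause(.3);print(F())
env.movel(p+[0,0,.06],rate=.3)
p,d=viewer.read_camera("top");P=cloud("top",d);cv2.imwrite("pics/t1.png",p[:,:,::-1])
p2,d2=viewer.read_camera("scene");P2=cloud("scene",d2);cv2.imwrite("pics/s1.png",cv2.resize(p2[150:320,180:380,::-1],None,fx=4,fy=3.5))
Q=np.concatenate([P.reshape(-1,3),P2.reshape(-1,3)]);q=(Q-O)@RZ
np.savez("q1.npz",q=q)
m=(q[:,0]>-.035)&(q[:,0]<.1)&(abs(q[:,1])<.09)&(q[:,2]>.1)&(q[:,2]<.13)
c=np.polyfit(q[m,0],q[m,2],1);print(m.sum(),c)
print(F()[2])
for fl in(1,-1):
  for lean in(.836,.7,.6,.4,.2,.036):
    R=tool(YAW,lean); R=R*np.array([fl,1,fl])
    print(fl,lean,solver.inverse_kinematics(W([-.085-.056*np.sin(lean),0,.083+.056*np.cos(lean)]),R))
E
```

```text
(array([-9.59040435, -4.62174107, 27.91502234]), array([0.57903065, 0.09368938, 0.11484483]), 11.9)
4180 [0.00932443 0.11638495]
12.3667
1 0.836 None
1 0.7 None
1 0.6 None
1 0.4 [ 0.07583958  0.24051831 -0.51390978  2.27873602  0.83635401  0.42237764
 -2.81658917]
1 0.2 [ 0.27197566  0.34429087 -0.6788552   2.10740556  0.52015013  0.64335301
 -2.43756409]
1 0.036 [ 0.31541177  0.44367494 -0.71223127  1.96731766  0.40884404  0.83799352
 -2.2970442 ]
-1 0.836 None
-1 0.7 None
-1 0.6 [ 0.43139359  0.3740487  -1.01546122  2.40974374  1.64716217  0.62659973
 -0.47929745]
-1 0.4 [ 0.64298172  0.49659215 -1.21014363  2.25301875  1.22154269  0.71472867
  0.04231225]
-1 0.2 [ 0.7062381   0.68470643 -1.3192937   2.08792223  1.02317532  0.95215044
  0.30505107]
-1 0.036 [ 0.69329508  0.8261127  -1.35554561  1.94900708  0.93422057  1.14841714
  0.42211904]
```

View pics/s1.png

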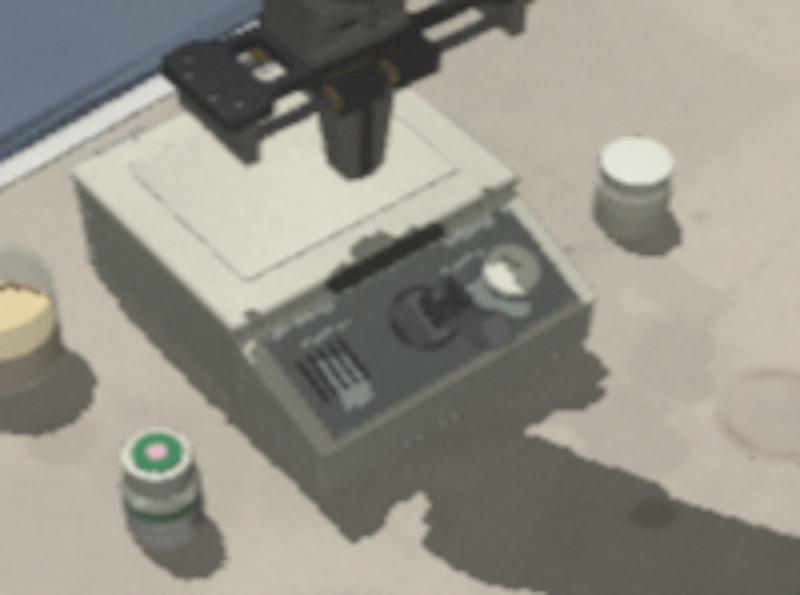

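View pics/topz.png

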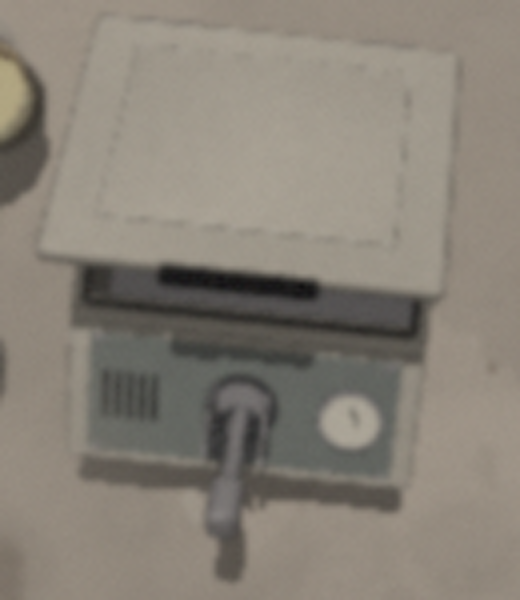

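The lid is shut: its plane is level, with the top at 116–117 mm. The bat is still leaning to the front at about (480,310) in the zoomed picture. Now I locate the head precisely and check the grasp poses.

```bash
cat >> h.py <<'E'
PV=np.array([-.085,0,.083])
def tcp(lean,rad,tl,dy=0.):
    g=PV+rad*np.array([-np.sin(lean),0,np.cos(lean)])+[0,dy,0]
    return W(g+.019*np.array([np.sin(tl),0,-np.cos(tl)]))
E
python3 - <<'E'
from h import *
q=np.load("q1.npz")["q"]; n=420*560
for nm,Q in(("top",q[:n]),("scene",q[n:])):
    m=(Q[:,0]<-.117)&(Q[:,0]>-.175)&(abs(Q[:,1])<.03)&(Q[:,2]>.10)&(Q[:,2]<.19)
    z=Q[m];print(nm,m.sum(),"y pct",np.percentile(z[:,1],[2,10,25,50,75,90,98]).round(4),"x",np.percentile(z[:,0],[2,50,98]).round(4),"z",np.percentile(z[:,2],[2,50,98]).round(4))
    d=z-PV; a=d@np.array([-np.sin(.836),0,np.cos(.836)]); b=d@np.array([np.cos(.836),0,np.sin(.836)])
    print(" along",np.percentile(a,[2,50,98]).round(4)," perp",np.percentile(b,[2,50,98]).round(4))
for tl in(.3,.35):
    for lean,rad in((.836,.12),(.836,.076),(.836,.094),(.5,.090),(.036,.086),(.036,.076)):
        t2=tl if lean>.6 else max(.1,tl-(.836-lean)*.4)
        print(tl,lean,rad,np.round(solver.inverse_kinematics(tcp(lean,rad,t2),tool(YAW,t2)),2))
E
```

```text
Traceback (most recent call last):
IndexError: index -1 is out of bounds for axis 0 with size 0
```

```bash
python3 - <<'E'
from h import *
for nm in("top","scene"):
    Q=(np.load(nm+".npz")["P"].reshape(-1,3)-O)@RZ
    m=(Q[:,0]<-.117)&(Q[:,0]>-.175)&(abs(Q[:,1])<.03)&(Q[:,2]>.10)&(Q[:,2]<.19)
    z=Q[m];print(nm,m.sum(),"y pct",np.percentile(z[:,1],[2,10,25,50,75,90,98]).round(4),"x",np.percentile(z[:,0],[2,50,98]).round(4),"z",np.percentile(z[:,2],[2,50,98]).round(4))
    d=z-PV; a=d@np.array([-np.sin(.836),0,np.cos(.836)]); b=d@np.array([np.cos(.836),0,np.sin(.836)])
    print(" along",np.percentile(a,[2,50,98]).round(4)," perp",np.percentile(b,[2,50,98]).round(4))
for tl in(.3,.35):
    for lean,rad in((.836,.12),(.836,.076),(.836,.094),(.5,.090),(.036,.086),(.036,.076)):
        t2=tl if lean>.6 else max(.1,tl-(.836-lean)*.4)
        print(tl,lean,rad,solver.inverse_kinematics(tcp(lean,rad,t2),tool(YAW,t2)))
E
```

```text
top 131 y pct [-0.0117 -0.0099 -0.0074 -0.0036  0.0007  0.0037  0.005 ] x [-0.1494 -0.133  -0.1182] z [0.124  0.1404 0.1491]
 along [0.0521 0.0761 0.0856]  perp [-0.0026  0.0115  0.0155]
scene 133 y pct [-0.0083 -0.0054 -0.0026  0.0033  0.0065  0.0079  0.0089] x [-0.1508 -0.1388 -0.1198] z [0.1201 0.139  0.1481]
 along [0.0541 0.08   0.0866]  perp [-0.0053  0.0063  0.0144]
0.3 0.836 0.12 [ 0.25255579  0.17269421 -0.72553235  2.3086028   0.57614343  0.51427807
 -2.60771615]
0.3 0.836 0.076 [ 0.14136816  0.27327193 -0.58777274  2.27644457  0.70524717  0.4676521
 -2.69661551]
0.3 0.836 0.094 [ 0.18531981  0.23418103 -0.64435008  2.29065829  0.65908524  0.4874189
 -2.66653256]
0.3 0.5 0.09 [ 0.30360105  0.31035089 -0.72207352  2.13577054  0.4608147   0.67152575
 -2.40652382]
0.3 0.036 0.086 [ 0.3165148   0.39414347 -0.71465551  2.00364435  0.42767064  0.78725054
 -2.32244321]
0.3 0.036 0.076 [ 0.3051729   0.4088288  -0.70301164  2.01101702  0.44437791  0.76849279
 -2.33729964]
0.35 0.836 0.12 [ 0.21152478  0.15328804 -0.69884492  2.34087848  0.66813687  0.47204988
 -2.71372682]
0.35 0.836 0.076 [ 0.06951897  0.25142308 -0.52455376  2.31137287  0.80571213  0.42038469
 -2.81307646]
0.35 0.836 0.094 [ 0.1261767   0.21342968 -0.59649691  2.32448296  0.7572713   0.44314562
 -2.77969221]
0.35 0.5 0.09 [ 0.28228672  0.28569002 -0.70578839  2.1693202   0.50656533  0.61839472
 -2.45985951]
0.35 0.036 0.086 [ 0.3165148   0.39414347 -0.71465551  2.00364435  0.42767064  0.78725054
 -2.32244321]
0.35 0.036 0.076 [ 0.3051729   0.4088288  -0.70301164  2.01101702  0.44437791  0.76849279
 -2.33729964]
```

View pics/scenez.png

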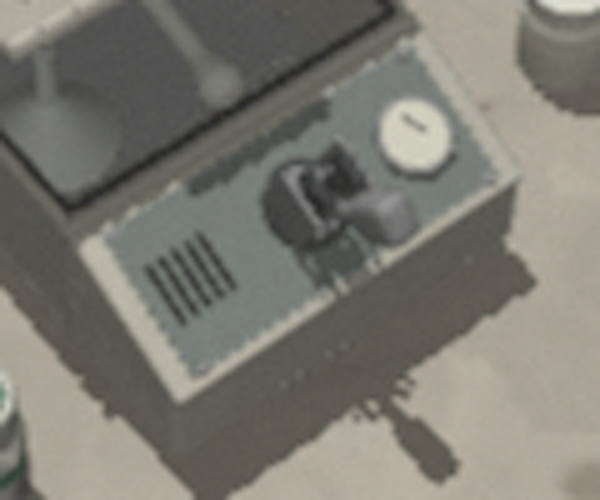

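```bash
python3 - <<'E'
from h import *
TL=.3; DY=-.0015; L=.836
R=tool(YAW,TL); a=R[:,1]
g=tcp(L,.076,TL,DY)
env.movel(env.sense()["ee_pos"]+[0,0,.05],rate=.3)
effector.release(); print(F()[2])
env.reach(g-.07*a,R); print(F()[2])
env.movel(g,rate=.12); env.pause(.1); f0=F(); print(f0,g)
p,d=viewer.read_camera("scene");cv2.imwrite("pics/s2.png",cv2.resize(p[150:320,180:380,::-1],None,fx=4,fy=3.5))
p,d=viewer.read_camera("top");cv2.imwrite("pics/t2.png",cv2.resize(p[170:310,180:340,::-1],None,fx=4,fy=4))
print(env.sense()["t"])
E
```

```text
14.0583
14.6917
(array([-0.27871107,  0.11751464,  0.58294739]), array([0.46603483, 0.10452009, 0.11649887]), 15.525) [0.46534167 0.10420876 0.11580175]
15.625
```

View pics/s2.png

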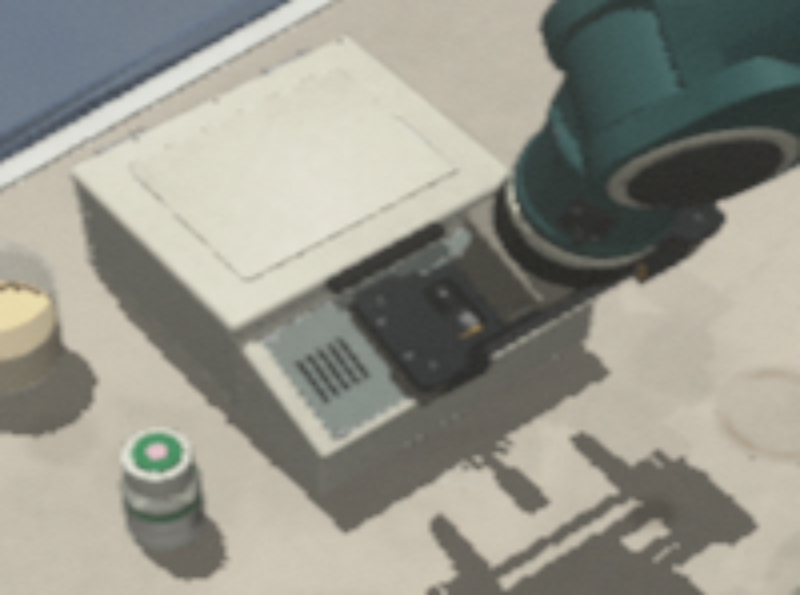

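View pics/t2.png

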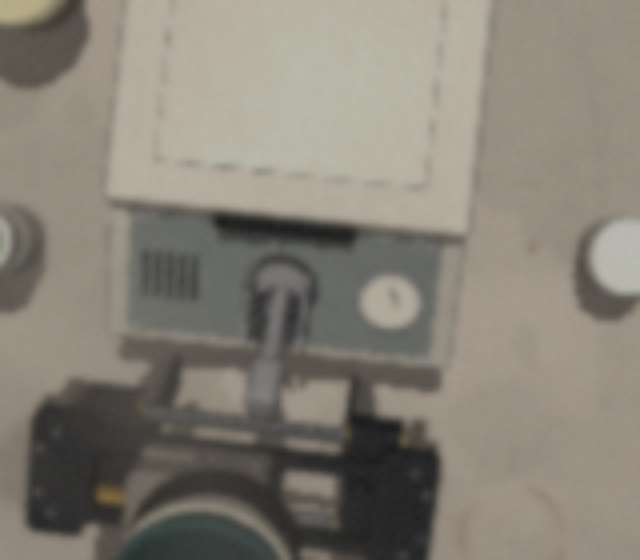

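Scene shows the fingers straddling the bat's head. In top, the head is at (262,400) and the finger inner edges at about 165 and 362, so it is centred. Next I grip and pull.

```bash
cat >> h.py <<'E'
TL=.3; DY=-.0015; L0=.836
def st(tl=TL):
    s=env.sense(); a=s["tcp_rot"][:,1]; g=RZ.T@(s["ee_pos"]-.019*a-O)-PV
    lean=np.arctan2(-g[0],g[2]); rad=np.hypot(g[0],g[2]); f=s["wrist_force"]@RZ
    u=np.array([-np.sin(lean),0,np.cos(lean)]); t=np.array([np.cos(lean),0,np.sin(lean)])
    return dict(t=s["t"],sw=L0-lean,rad=rad,fu=f@u,ft=f@t,fy=f[1],w=s["gripper_width"])
def show(d): print(" ".join(f"{k}={v:.4f}" if k in("rad","sw","w") else f"{k}={v:.2f}" for k,v in d.items()))
E
python3 - <<'E'
from h import *
show(st())
effector.grasp(20); show(st())
R=tool(YAW,TL)
for r in(.078,.080,.082):
    env.movel(tcp(L0,r,TL,DY),R,rate=.05); env.pause(.05); show(st())
E
```

```text
t=15.62 sw=0.0122 rad=0.0761 fu=-1.13 ft=0.06 fy=0.52 w=0.0918
t=16.73 sw=-0.0005 rad=0.0760 fu=1.49 ft=0.22 fy=-1.50 w=0.0182
t=17.03 sw=-0.0001 rad=0.0779 fu=-1.85 ft=0.41 fy=-0.42 w=0.0180
t=17.33 sw=-0.0005 rad=0.0800 fu=-2.37 ft=-0.24 fy=-1.54 w=0.0183
t=17.63 sw=-0.0003 rad=0.0820 fu=-3.17 ft=0.17 fy=-1.70 w=0.0178
```

Grip holds and the spring force rises as expected. Now I feel for the slot.

```bash
cat > s.py <<'E'
from h import *
import json,sys
R=tool(YAW,TL)
r=.082; sw=0.
def mv():
    env.movel(tcp(L0-sw,r,TL,DY),R,rate=.06); d=st(); print(f"cmd r={r:.4f} sw={sw:.3f} |",end=" ");show(d); return d
while sw<.22:
    sw+=.02; d=mv()
    if d["ft"]<-3: break
print("contact?")
while sw<.3 and r<.0925:
    if d["ft"]>-1.6:
        sw+=.015; d=mv()
    elif d["ft"]<-6:
        sw-=.008; d=mv()
    else:
        r+=.0008; d=mv()
    if d["t"]>32: break
json.dump([r,sw],open("rs.json","w"))
E
python3 s.py
```

```text
cmd r=0.0820 sw=0.020 | t=17.88 sw=0.0111 rad=0.0822 fu=-4.06 ft=-3.75 fy=-2.60 w=0.0179
contact?
cmd r=0.0828 sw=0.020 | t=18.13 sw=0.0118 rad=0.0830 fu=-2.58 ft=-3.59 fy=-1.16 w=0.0179
cmd r=0.0836 sw=0.020 | t=18.38 sw=0.0164 rad=0.0837 fu=-3.08 ft=-3.43 fy=-1.84 w=0.0182
cmd r=0.0844 sw=0.020 | t=18.63 sw=0.0183 rad=0.0845 fu=-4.52 ft=-4.23 fy=-2.62 w=0.0180
cmd r=0.0852 sw=0.020 | t=18.88 sw=0.0197 rad=0.0852 fu=-4.10 ft=-4.04 fy=-2.41 w=0.0176
cmd r=0.0860 sw=0.020 | t=19.13 sw=0.0196 rad=0.0860 fu=-3.74 ft=-4.49 fy=-2.86 w=0.0178
cmd r=0.0868 sw=0.020 | t=19.38 sw=0.0200 rad=0.0868 fu=-4.07 ft=-3.24 fy=-2.96 w=0.0175
cmd r=0.0876 sw=0.020 | t=19.63 sw=0.0197 rad=0.0876 fu=-5.13 ft=-3.66 fy=-3.32 w=0.0180
cmd r=0.0884 sw=0.020 | t=19.88 sw=0.0197 rad=0.0884 fu=-3.82 ft=-3.37 fy=-3.03 w=0.0181
cmd r=0.0892 sw=0.020 | t=20.13 sw=0.0201 rad=0.0892 fu=-4.40 ft=-3.85 fy=-2.88 w=0.0176
cmd r=0.0900 sw=0.020 | t=20.38 sw=0.0201 rad=0.0900 fu=-4.10 ft=-3.02 fy=-2.69 w=0.0179
cmd r=0.0908 sw=0.020 | t=20.63 sw=0.0201 rad=0.0908 fu=-4.47 ft=-4.15 fy=-3.60 w=0.0181
cmd r=0.0916 sw=0.020 | t=20.88 sw=0.0201 rad=0.0916 fu=-4.73 ft=-3.62 fy=-3.57 w=0.0178
cmd r=0.0924 sw=0.020 | t=21.13 sw=0.0201 rad=0.0924 fu=-5.06 ft=-4.20 fy=-2.51 w=0.0179
cmd r=0.0932 sw=0.020 | t=21.38 sw=0.0197 rad=0.0932 fu=-4.51 ft=-3.60 fy=-4.28 w=0.0179
```

The steady −3.5 N looks like pad torsion rather than the gate. I'll redo the search with the tool turning along with the bat.

```bash
cat > s2.py <<'E'
from h import *
import json,sys
r=.082; sw=0.
def mv(rate=.06):
    tl=TL-sw
    env.movel(tcp(L0-sw,r,tl,DY),tool(YAW,tl),rate=rate); d=st(); print(f"cmd r={r:.4f} sw={sw:.3f} |",end=" ");show(d); return d
mv()
while sw<.22:
    sw+=.02; d=mv()
    if d["ft"]<-3.5: break
json.dump([r,sw],open("rs.json","w"))
E
python3 s2.py
```

```text
cmd r=0.0820 sw=0.000 | t=21.73 sw=0.0137 rad=0.0813 fu=-3.60 ft=-1.19 fy=-5.39 w=0.0178
cmd r=0.0820 sw=0.020 | t=21.98 sw=0.0342 rad=0.0815 fu=-3.37 ft=-0.71 fy=-4.77 w=0.0181
cmd r=0.0820 sw=0.040 | t=22.23 sw=0.0523 rad=0.0816 fu=-3.51 ft=-0.09 fy=-5.28 w=0.0179
cmd r=0.0820 sw=0.060 | t=22.48 sw=0.0698 rad=0.0817 fu=-4.18 ft=1.59 fy=-5.40 w=0.0180
cmd r=0.0820 sw=0.080 | t=22.73 sw=0.0855 rad=0.0818 fu=-3.12 ft=0.97 fy=-4.79 w=0.0179
cmd r=0.0820 sw=0.100 | t=22.98 sw=0.0976 rad=0.0821 fu=0.18 ft=-0.98 fy=-4.31 w=0.0177
cmd r=0.0820 sw=0.120 | t=23.23 sw=0.1095 rad=0.0822 fu=0.47 ft=-3.01 fy=-4.16 w=0.0178
cmd r=0.0820 sw=0.140 | t=23.48 sw=0.1190 rad=0.0823 fu=-0.14 ft=-5.45 fy=-4.19 w=0.0180
```

```bash
cat > s3.py <<'E'
from h import *
import json,sys
r,sw=json.load(open("rs.json")); DY-=.0008
def mv(rate=.06):
    tl=TL-sw
    env.movel(tcp(L0-sw,r,tl,DY),tool(YAW,tl),rate=rate); d=st(); print(f"cmd r={r:.4f} sw={sw:.3f} |",end=" ");show(d); return d
sw-=.01; d=mv()
while sw<.3 and r<.0935:
    if d["ft"]>-2.5: sw+=.015; d=mv()
    elif d["ft"]<-6: sw-=.010; d=mv()
    else: r+=.0009; d=mv()
    if d["sw"]>.2 or d["t"]>32: break
json.dump([r,sw],open("rs.json","w"))
E
python3 s3.py
```

```text
cmd r=0.0820 sw=0.130 | t=23.73 sw=0.1128 rad=0.0823 fu=-3.89 ft=-7.40 fy=-0.74 w=0.0179
cmd r=0.0820 sw=0.120 | t=23.98 sw=0.1079 rad=0.0823 fu=-1.31 ft=-8.34 fy=1.45 w=0.0177
cmd r=0.0820 sw=0.110 | t=24.23 sw=0.1028 rad=0.0823 fu=0.34 ft=-8.03 fy=0.88 w=0.0178
cmd r=0.0820 sw=0.100 | t=24.48 sw=0.1005 rad=0.0820 fu=-2.37 ft=-7.16 fy=1.43 w=0.0179
cmd r=0.0820 sw=0.090 | t=24.73 sw=0.0966 rad=0.0819 fu=-2.45 ft=-6.66 fy=1.64 w=0.0176
cmd r=0.0820 sw=0.080 | t=24.98 sw=0.0910 rad=0.0817 fu=-3.86 ft=-3.75 fy=1.40 w=0.0182
cmd r=0.0829 sw=0.080 | t=25.23 sw=0.0902 rad=0.0827 fu=-4.04 ft=-2.46 fy=1.66 w=0.0178
cmd r=0.0829 sw=0.095 | t=25.48 sw=0.1008 rad=0.0829 fu=1.38 ft=-1.37 fy=1.80 w=0.0181
cmd r=0.0829 sw=0.110 | t=25.73 sw=0.1114 rad=0.0830 fu=1.54 ft=-2.26 fy=1.97 w=0.0179
cmd r=0.0829 sw=0.125 | t=25.98 sw=0.1206 rad=0.0830 fu=1.78 ft=-4.28 fy=3.00 w=0.0177
cmd r=0.0838 sw=0.125 | t=26.23 sw=0.1248 rad=0.0839 fu=-0.35 ft=-3.42 fy=1.79 w=0.0175
cmd r=0.0847 sw=0.125 | t=26.48 sw=0.1287 rad=0.0847 fu=-1.17 ft=-2.22 fy=3.77 w=0.0179
cmd r=0.0847 sw=0.140 | t=26.73 sw=0.1416 rad=0.0847 fu=0.24 ft=-2.09 fy=3.28 w=0.0182
cmd r=0.0847 sw=0.155 | t=26.98 sw=0.1546 rad=0.0849 fu=3.61 ft=-1.47 fy=2.80 w=0.0180
cmd r=0.0847 sw=0.170 | t=27.23 sw=0.1697 rad=0.0851 fu=8.36 ft=-1.93 fy=1.30 w=0.0179
cmd r=0.0847 sw=0.185 | t=27.48 sw=0.1868 rad=0.0853 fu=11.68 ft=1.12 fy=2.41 w=0.0178
cmd r=0.0847 sw=0.200 | t=27.73 sw=0.1971 rad=0.0854 fu=10.10 ft=-1.54 fy=2.62 w=0.0181
cmd r=0.0847 sw=0.215 | t=27.98 sw=0.2148 rad=0.0855 fu=12.12 ft=-1.33 fy=1.93 w=0.0181
```

The bat now gives past the gate: it is in the slot. fu=+12 N means I'm pressing on the slot's lower edge, so I ease outward and continue adaptively.

```bash
cat > s4.py <<'E'
from h import *
import json,sys
r,sw=json.load(open("rs.json")); DY-=.0008
def tlf(sw): return max(TL-sw, 0.0) 
def mv(rate=.08):
    tl=tlf(sw)
    env.movel(tcp(L0-sw,r,tl,DY),tool(YAW,tl),rate=rate); d=st(); print(f"cmd r={r:.4f} sw={sw:.3f} |",end=" ");show(d); return d
r+=.001; d=mv()
while sw<.80:
    if d["fu"]>4: r+=.0008
    elif d["fu"]<-7: r-=.0008
    if d["ft"]<-9: print("blocked");break
    if abs(d["fu"])<9: sw+=.03
    d=mv()
    if d["t"]>40: break
json.dump([r,sw],open("rs.json","w"))
E
python3 s4.py
```

```text
cmd r=0.0857 sw=0.215 | t=28.23 sw=0.2176 rad=0.0857 fu=2.16 ft=-0.79 fy=4.14 w=0.0183
cmd r=0.0857 sw=0.245 | t=28.48 sw=0.2430 rad=0.0858 fu=5.05 ft=-1.13 fy=2.34 w=0.0181
cmd r=0.0865 sw=0.275 | t=28.73 sw=0.2825 rad=0.0861 fu=-1.20 ft=-0.73 fy=3.47 w=0.0179
cmd r=0.0865 sw=0.305 | t=28.98 sw=0.3089 rad=0.0861 fu=-3.84 ft=0.08 fy=4.01 w=0.0183
cmd r=0.0865 sw=0.335 | t=29.23 sw=0.3268 rad=0.0865 fu=-4.22 ft=-2.30 fy=5.54 w=0.0180
cmd r=0.0865 sw=0.365 | t=29.48 sw=0.3599 rad=0.0866 fu=-3.68 ft=-3.96 fy=4.37 w=0.0176
cmd r=0.0865 sw=0.395 | t=29.73 sw=0.3941 rad=0.0865 fu=-3.99 ft=-2.85 fy=4.66 w=0.0175
cmd r=0.0865 sw=0.425 | t=29.98 sw=0.4264 rad=0.0865 fu=-3.56 ft=-2.27 fy=4.05 w=0.0180
cmd r=0.0865 sw=0.455 | t=30.23 sw=0.4559 rad=0.0865 fu=-3.72 ft=-2.01 fy=5.05 w=0.0179
cmd r=0.0865 sw=0.485 | t=30.48 sw=0.4842 rad=0.0866 fu=-4.24 ft=-2.55 fy=5.70 w=0.0184
cmd r=0.0865 sw=0.515 | t=30.73 sw=0.5116 rad=0.0867 fu=-1.51 ft=-3.51 fy=4.14 w=0.0176
cmd r=0.0865 sw=0.545 | t=30.98 sw=0.5395 rad=0.0867 fu=-1.07 ft=-3.96 fy=4.33 w=0.0181
cmd r=0.0865 sw=0.575 | t=31.23 sw=0.5722 rad=0.0867 fu=-2.42 ft=-3.09 fy=4.47 w=0.0178
cmd r=0.0865 sw=0.605 | t=31.48 sw=0.6027 rad=0.0866 fu=-2.82 ft=-2.31 fy=4.86 w=0.0180
cmd r=0.0865 sw=0.635 | t=31.73 sw=0.6315 rad=0.0866 fu=-3.22 ft=-3.07 fy=4.91 w=0.0180
cmd r=0.0865 sw=0.665 | t=31.98 sw=0.6610 rad=0.0865 fu=-4.34 ft=-2.04 fy=5.60 w=0.0177
cmd r=0.0865 sw=0.695 | t=32.23 sw=0.6900 rad=0.0864 fu=-4.46 ft=-3.56 fy=5.68 w=0.0178
cmd r=0.0865 sw=0.725 | t=32.48 sw=0.7190 rad=0.0864 fu=-4.43 ft=-1.81 fy=5.60 w=0.0177
cmd r=0.0865 sw=0.755 | t=32.73 sw=0.7489 rad=0.0864 fu=-3.91 ft=-2.87 fy=4.89 w=0.0179
cmd r=0.0865 sw=0.785 | t=32.98 sw=0.7774 rad=0.0863 fu=-4.80 ft=-3.06 fy=5.25 w=0.0179
cmd r=0.0865 sw=0.815 | t=33.23 sw=0.8042 rad=0.0862 fu=-3.62 ft=-2.88 fy=4.96 w=0.0176
```

```bash
cat > s5.py <<'E'
from h import *
import json,sys
r,sw=json.load(open("rs.json")); DY-=.0016+.0008
def mv(rate=.08):
    env.movel(tcp(L0-sw,r,0.,DY),tool(YAW,0.),rate=rate); d=st(); print(f"cmd r={r:.4f} sw={sw:.3f} |",end=" ");show(d); return d
d=mv()
while sw<.95 and d["ft"]>-7: sw+=.02; d=mv()
sw-=.01
while r>.0745:
    r-=.0015; d=mv()
    if d["fu"]>8: print("home/blocked"); break
    if d["ft"]<-9: sw-=.01
json.dump([r,sw],open("rs.json","w"))
p,_=viewer.read_camera("scene");cv2.imwrite("pics/s5.png",cv2.resize(p[130:320,180:400,::-1],None,fx=3.6,fy=3.1))
E
python3 s5.py
```

```text
cmd r=0.0865 sw=0.815 | t=33.48 sw=0.8042 rad=0.0865 fu=-4.81 ft=-3.46 fy=8.94 w=0.0178
cmd r=0.0865 sw=0.835 | t=33.73 sw=0.8109 rad=0.0861 fu=-3.94 ft=-5.48 fy=7.65 w=0.0176
cmd r=0.0865 sw=0.855 | t=33.98 sw=0.8173 rad=0.0857 fu=-3.37 ft=-8.27 fy=7.84 w=0.0179
cmd r=0.0850 sw=0.845 | t=34.23 sw=0.8144 rad=0.0844 fu=-4.76 ft=-5.79 fy=8.23 w=0.0176
cmd r=0.0835 sw=0.845 | t=34.48 sw=0.8146 rad=0.0829 fu=-3.55 ft=-7.45 fy=8.35 w=0.0178
cmd r=0.0820 sw=0.845 | t=34.73 sw=0.8143 rad=0.0814 fu=-2.95 ft=-7.68 fy=8.21 w=0.0182
cmd r=0.0805 sw=0.845 | t=34.98 sw=0.8141 rad=0.0800 fu=-3.12 ft=-6.88 fy=7.39 w=0.0180
cmd r=0.0790 sw=0.845 | t=35.23 sw=0.8142 rad=0.0785 fu=-2.47 ft=-7.04 fy=7.57 w=0.0180
cmd r=0.0775 sw=0.845 | t=35.48 sw=0.8154 rad=0.0778 fu=3.12 ft=-8.24 fy=6.95 w=0.0180
cmd r=0.0760 sw=0.845 | t=35.73 sw=0.8217 rad=0.0774 fu=10.34 ft=-10.07 fy=6.35 w=0.0177
home/blocked
```

View pics/s5.png

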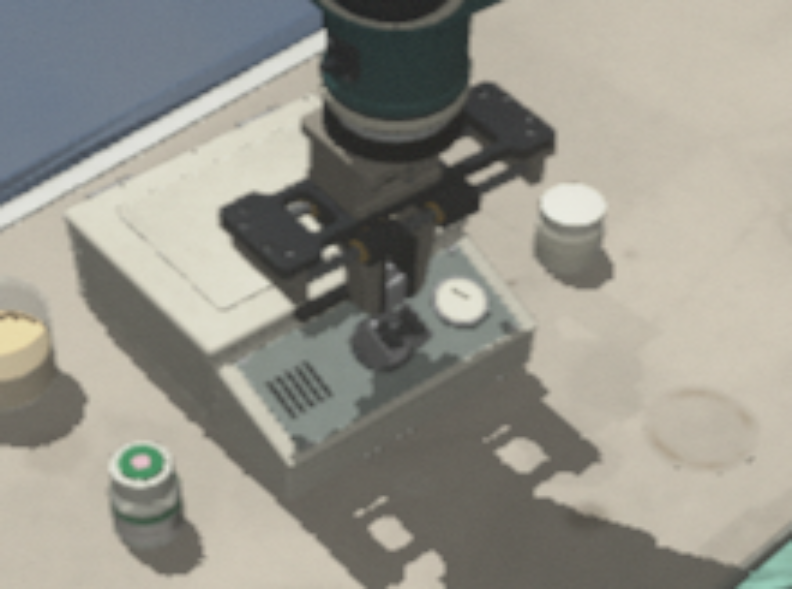

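The bat is upright between the fingers at about (395,280), with the sterilizer and bystanders in place. The seat is felt at r≈0.078. I relax the side load, release and retreat.

```bash
cat > s6.py <<'E'
from h import *
import json
r,sw=json.load(open("rs.json"))
env.movel(tcp(L0-.825,.0775,0.,-.0022),tool(YAW,0.),rate=.05); show(st())
effector.release(); env.pause(.1); show(st())
e=env.sense()["ee_pos"]; env.movel(e+[0,0,.09],rate=.15)
env.movel(e+[-.16,-.05,.2],rate=.25)
for c in("scene","top"):
    p,d=viewer.read_camera(c); np.savez(f"{c}6.npz",P=cloud(c,d))
    b=(150,320,180,380) if c=="scene" else (130,280,170,350)
    cv2.imwrite(f"pics/{c}6.png",cv2.resize(p[b[0]:b[1],b[2]:b[3],::-1],None,fx=4,fy=3.5))
    for n in["sterilizer","bat_head","toggle_pivot","lid_front","reagent_bottle","sample_jar","beaker"]:
        print(c,n,[(np.round(q["at"],4).tolist(),round(q["score"],2)) for q in tip_of(c,n)[:1]])
print(env.sense()["t"])
E
python3 s6.py
```

```text
t=36.02 sw=0.8151 rad=0.0776 fu=0.65 ft=-4.95 fy=4.89 w=0.0178
t=37.28 sw=0.8248 rad=0.0775 fu=0.31 ft=-1.29 fy=-0.02 w=0.0921
scene sterilizer [([0.6003, 0.0927, -0.0008], 0.79)]
scene bat_head [([0.5091, 0.097, 0.1509], 0.67)]
scene toggle_pivot [([0.5148, 0.1033, 0.0817], 0.73)]
scene lid_front [([0.5583, 0.095, 0.1195], 0.78)]
scene reagent_bottle [([0.5396, 0.2775, -0.0006], 0.65)]
scene sample_jar [([0.5345, -0.1029, -0.0009], 0.75)]
scene beaker [([0.6957, 0.2589, 0.0009], 0.68)]
top sterilizer [([0.6004, 0.0894, -0.002], 0.67)]
top bat_head [([0.5172, 0.1004, 0.0849], 0.48)]
top toggle_pivot [([0.5169, 0.1045, 0.0863], 0.57)]
top lid_front [([0.5573, 0.0995, 0.1191], 0.57)]
top reagent_bottle [([0.5359, 0.2741, -0.0024], 0.61)]
top sample_jar [([0.5334, -0.1033, 0.0015], 0.82)]
top beaker [([0.705, 0.2642, 0.0009], 0.65)]
39.7833
```

```bash
python3 - <<'E'
from h import *
for c in("scene","top"):
    Q=(np.load(c+"6.npz")["P"].reshape(-1,3)-O)@RZ
    m=(abs(Q[:,0]+.088)<.03)&(abs(Q[:,1])<.02)&(Q[:,2]>.135)&(Q[:,2]<.21); z=Q[m]
    print(c,m.sum(),z.size and np.percentile(z,[2,50,98],axis=0).round(4))
    m=(Q[:,0]>-.03)&(Q[:,0]<.1)&(abs(Q[:,1])<.09)&(Q[:,2]>.1)&(Q[:,2]<.13)
    print(np.polyfit(Q[m,0],Q[m,2],1))
E
```

```text
scene 133 [[-0.0967 -0.0073  0.1423]
 [-0.0906  0.0035  0.1634]
 [-0.0766  0.0093  0.1705]]
[0.00601406 0.11634597]
top 95 [[-0.0962 -0.0111  0.1536]
 [-0.0861 -0.0032  0.1683]
 [-0.0756  0.0061  0.1707]]
[0.00542731 0.11710928]
```

View pics/scene6.png

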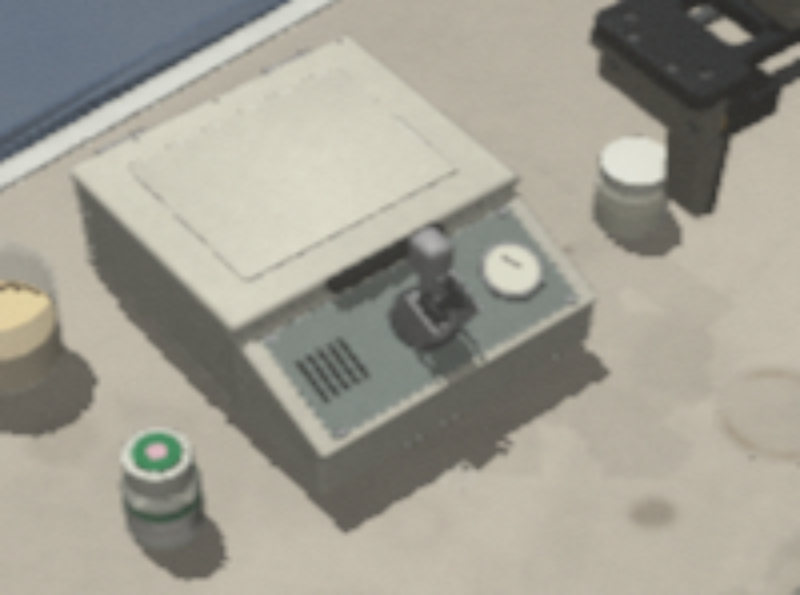

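View pics/top6.png

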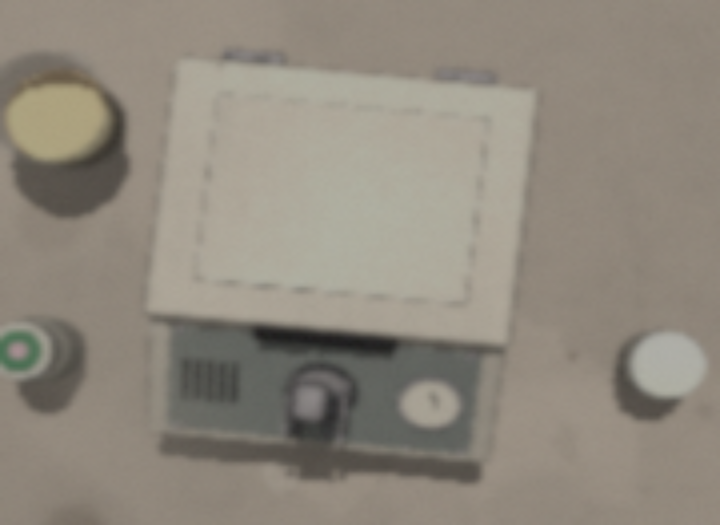

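```bash
python3 - <<'E'
from station import *
print(workorder.finish_job()); print(env.sense()["t"])
E
```

```text
the job is handed in; nothing more can be done
None
the job is handed in; nothing more can be done
```

I shut the lid, threw the bat over to the lid's side and let it drop home, then handed the job in at about 40 s of the 61 s. The hand-in gave no verdict.

- **Lid:** I pressed it down with the closed fingers to its firm stop. The depth images show it level, with its top at about 116–117 mm as expected when shut. The last overpress peaked at about 28 N on the wrist, higher than needed. The sterilizer did not shift.
- **Slot:** My first search, with the tool held at a fixed angle, misled me. The pads' resistance to turning felt like the gate. I repeated it with the tool turning along with the bat. The gate then showed at about 0.10 rad and the slot at roughly 9–10 mm of pull-out. While entering it I pressed on the slot's lower edge with up to 12 N.
- **Bat:** I swung it to the end stop, lowered it until it seated, and released it.

**Last checks:**
- **Bat position:** it stands near vertical on the lid's side. Its head top is at about 168–170 mm, against 168 mm calculated for fully home.
- **Surroundings:** the sterilizer, bottle, jar and beaker are where they started, within the networks' accuracy.
- **Robot:** it was clear of everything.
- **Disagreements:** the top camera's network placed the head at the pivot, with a score of 0.48. The depth data from both cameras and the pictures contradict that. The scene camera's network was about 6 mm off from where the depth data puts the head.

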